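Meter one tablet into the weighing pan

TASK

Take the white pan with the red handle by its handle and slide it between the dispenser's blue rails, gently, until it is fully home against the back stop, and let go of it. Then press the dispenser's red plunger head once, all the way down until it bottoms on its stop, hold it there firmly for about half a second without forcing it (more than the spring, but never over 30 N), and let it come fully back up, so that exactly one tablet lies in the pan, still home under the dispenser. Leave the bottles, the jar, the jug and the spare pan with the blue handle where they are.

Things in the scene. Friction and masses are not known exactly. Their poses are not given: they have to be found in the camera images.
- bay (a point): Point on the bench under the middle of the pan's home in the fixed dispenser (off-white, dark blue rails). x points level into the dispenser, z up; the bay is open to -x. In this frame, mm: rails 14 high, inner faces at y = +-38, outer +-48, from x = -39 inward; their entries flare out to x = -68 (inner faces there y = +-53). Rubber back stop 30 high, face at x = 33. Place and yaw vary.
- dispenser: The same dispenser's body; origin and axes are those of bay. In mm: steel slide over the bay at x = 11 to 44, y = +-17, underside 50 above the bench; on it a clear magazine with a stack of three tablets, x = 18 to 44, top at 116; housing x = 44 to 154, y = +-42, top at 118. The plunger's upright axis stands at x = 100, y = 0.
- plunger_axis (a point): Point on the plunger's axis at the housing's top, 118 mm above the bench; axes as bay. The plunger: upright steel stem with a round flat red head, 40 mm wide, 16 mm thick, on a black hub. The head is fixed on the stem at a height that varies and is not measured: with the plunger up its top lies 50 to 74 mm above this point (find it by touch).
- plunger (a joint): How far the plunger is pressed down, m: 0 up, 0.026 on its hard stop. A spring returns it: about 4 N to start it, about 9 N just before the stop. From about 0.022 on it pushes one tablet off the lip into the pan; let up, the next tablet drops into place. Held on the stop means over 0.0245 with more than 11 N on the head; over 30 N damages it.
- pan_center (a point): Middle of the round white pan with the red handle, 18 mm above its underside. 66 mm across the rim, 60 mm at the base, 36 mm high, wall 3 mm, about 90 g. x points from handle to pan, z up. Home: standing on the bench between the rails against the back stop, middle within 7 mm of bay along its x and 9 mm along its y; touching the stop the middle lies within 2 mm of x = 0.
- pan_grip (a point): The place to grip the pan's handle: 85 mm from the pan's middle, 26.5 mm above its underside; axes as pan_center. The handle is a level red bar along the pan's x axis, 12 mm wide (y), 11 mm high, reaching from the pan's wall to 117 mm from its middle, with 21 mm free below it.
- tablet1_center (a point): Centre of the lowest tablet in the magazine, the one that the first stroke delivers: a yellow disc 18 mm across and 8 mm thick, 10 g.
- tablet2_center (a point): Centre of the second tablet, on top of the first; same size. It must stay in the dispenser.
- spare_pan: Bystander: a pan like the first, but with a blue handle. Origin in the middle of its underside, handle to its -x.
- bottle_red: Bystander: white bottle with a red band, 52 mm wide, 120 mm high. Origin in the middle of its underside.
- bottle_green: Bystander: white bottle with a green band, 52 mm wide, 120 mm high. Origin in the middle of its underside.
- jug: Bystander: clear jug, 100 mm wide, 120 mm high, handle to its +y. Origin in the middle of its underside.
- jar: Bystander: white jar with a yellow band and dark blue cap, 64 mm wide, 75 mm high. Origin in the middle of its underside.
Things that resemble listed ones, but are neither listed nor needed, are in the scene too. What is shaped like the part that bears pan_center but orange or yellow is not meant.

How it is judged:
By the outcome, as a careful person would: the job done as asked, in the order asked, and still so for the second after the job is handed in, with the robot touching nothing.
It also fails if it takes over 62 s, if anything falls off the work surface, if the arm or the gripper's body presses on something with over 40 N, if the wrist force passes 120 N, or if a joint passes its speed limit or range.

ROBOT

A 6-joint arm with a two-finger parallel gripper is mounted at the origin on the work surface. World frame = base frame: x ahead of the robot, y to its left, z up, the work surface at z = 0. Lengths are in m, angles in rad, forces in N, time in s.
With the tool pointing down it reaches from about 0.325 to 0.9 m from the base axis. Payload 6.1 kg.
Tool frame: the origin (TCP) lies midway between the tips of the shut fingers; the grasp point (between the pads) lies 19 mm behind it; z points along the fingers, y is the direction in which the jaws open and shut (so a half turn about z gives the same grasp; the last joint's range is limited). The gripper opens to 85 mm and grips with 20 to 120 N. Pads are 22 mm wide; open, the fingers measure 114 mm over their backs; the gripper's body (76 mm by 85 mm) begins 54 mm behind the grasp point. The pads swing forward as they close: fully open they stand 13 mm farther back than shut.
Start: joints at [-1.284, 0.22, 1.526, -0, 1.395, -0.126], TCP at [0.251, -0.572, 0.231] pointing down, gripper open.
Joint ranges: [-2.98, 2.98], [-0.91, 2.08], [0.09, 2.57], [-1.24, 4.39], [0.2, 2.65], [-2.68, 2.68]. Speed limits (rad/s): [2.57, 2.57, 3.01, 3.14, 3.14, 3.14].

INTERFACE

Orientations are given as a 3x3 rotation matrix whose columns are the frame's x, y, z axes.
In Python, from plant import ctrl, planner, eyes, job_done gives the robot as it stands. Calls block until the motion is done:
- ctrl.movep(position, orientation): joint-space move of the TCP to a pose.
- ctrl.servo_line(position, velocity=0.15, orientation=None): straight line of the TCP; orientation=None keeps the orientation; velocity is the mean speed in m/s.
- ctrl.move_j(angles): joint-space move.
- ctrl.move_gripper(opening, grip_force=None): finger opening in m; grip_force is the grip in N (None keeps the last); returns when the fingers have stopped.
- ctrl.sleep(seconds).
- planner.ik(position, orientation): joint angles nearest the present ones, or None.
- ctrl.get_state(): the state.
- eyes.capture(name): name is "scene" or "top" or "wrist"; returns the picture (480x640x3 uint8, red, green, blue); there is no depth.
- eyes.camera_info(name): a dict with "fx", "fy", "cx", "cy" (pixels), "dist" ([k1, k2, p1, p2, k3] as OpenCV has them; the pictures are not rectified), "cam_to_world" (4x4, takes a point from camera to world coordinates); the wrist camera has in their place "tool_from_camera" (4x4, takes a point from camera to tool coordinates, whose origin is the TCP and whose axes are the flange's). Camera axes: x right, y down, z forward; pixel columns grow to the right and rows downward; lengths in m; the calibration is good to about 2 mm. A picture is of the moment at which its call begins: read the wrist's pose just before it. camera_info takes no time and is no camera call.
A pose or a line that the arm cannot do raises ctrl.PlanningError and nothing moves.
- job_done(): hands the job in, once; it reports no verdict.
The state is a dict: "time": time; "qpos": joint angles; "joint_velocities": joint speeds; "tau": joint torques, N m; "tcp_pos": TCP position; "ee_rot": TCP orientation; "wrist_force": force on the tool from outside, world axes, zero at the start; "ft_torque": the same for the moment, N m; "opening": finger opening in m.
Only numpy, scipy, OpenCV 4.12 (cv2) and the standard library are available. Lean on these libraries where they do the work, as an engineer would, in place of code of your own. Each camera call takes 0.05 s, during which the arm holds its last target. There are 200 camera calls.

## Working session

There is one attempt and no reset: what is moved stays moved. The work goes in short steps, each a Python script; the robot and the scene stay as the last script left them, time stands still between calls to the robot, and variables do not carry over. Pictures are saved under pics/ and viewed, about 8 in all and at most 12, crops included, and the job is handed in when it is done.

```bash
ls; mkdir -p pics; python3 - <<'E'
from plant import ctrl,planner,eyes
import cv2,numpy as np
for n in("scene","top"):
    im=eyes.capture(n); cv2.imwrite(f"pics/{n}0.png",im[:,:,::-1])
    c=eyes.camera_info(n); print(n,c)
print(eyes.camera_info("wrist")); print(ctrl.get_state())
E
```

```text
pics
scene {'fx': 555.968173239216, 'fy': 555.968173239216, 'cx': 327.3374910007492, 'cy': 240.8496609744279, 'dist': array([-0.17503441,  0.        ,  0.        ,  0.        ,  0.        ]), 'cam_to_world': array([[-0.70391485,  0.49901232, -0.50546078,  1.25032915],
       [ 0.71026754,  0.49942406, -0.49608026,  0.76818214],
       [ 0.00488911, -0.70821065, -0.70598426,  1.16130153],
       [ 0.        ,  0.        ,  0.        ,  1.        ]])}
top {'fx': 526.3961130031346, 'fy': 526.3961130031346, 'cx': 318.8855502714547, 'cy': 241.04376703839063, 'dist': array([-0.08557565,  0.        ,  0.        ,  0.        ,  0.        ]), 'cam_to_world': array([[-1.37676176e-02, -9.88899497e-01,  1.47946737e-01,
         2.69367294e-01],
       [-9.99894133e-01,  1.43127675e-02,  2.62073023e-03,
        -1.22312959e-03],
       [-4.70916605e-03, -1.47894993e-01, -9.88991858e-01,
         1.53614777e+00],
       [ 0.00000000e+00,  0.00000000e+00,  0.00000000e+00,
         1.00000000e+00]])}
{'fx': 423.8407259926777, 'fy': 423.8407259926777, 'cx': 321.6640463658172, 'cy': 240.49523442961902
[... 526 characters left out ...]
897406e-06,
        1.39469343e+00, -1.26132838e-01]), 'joint_velocities': array([ 0.00011184, -0.00305491, -0.00221506,  0.00103916,  0.00050317,
       -0.00073364]), 'tau': array([ 3.19342353e-04, -4.98239958e+01, -3.90548301e+01, -2.08899905e-04,
        5.72118108e-03,  1.12856438e-05]), 'tcp_pos': array([ 0.250569  , -0.57198953,  0.23030482]), 'ee_rot': array([[ 9.15997680e-01,  4.01183269e-01, -4.85272435e-04],
       [ 4.01183497e-01, -9.15996168e-01,  1.67988773e-03],
       [ 2.29435162e-04, -1.73345656e-03, -9.99998471e-01]]), 'wrist_force': array([ 0.27941778,  0.19295981, -0.18842666]), 'ft_torque': array([-0.0117271 ,  0.02703204, -0.00083141]), 'opening': 0.08544078434166338}
```

View pics/top0.png

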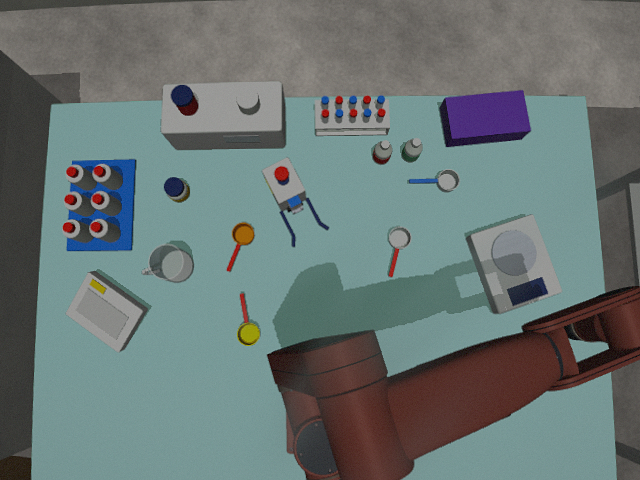

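View pics/scene0.png

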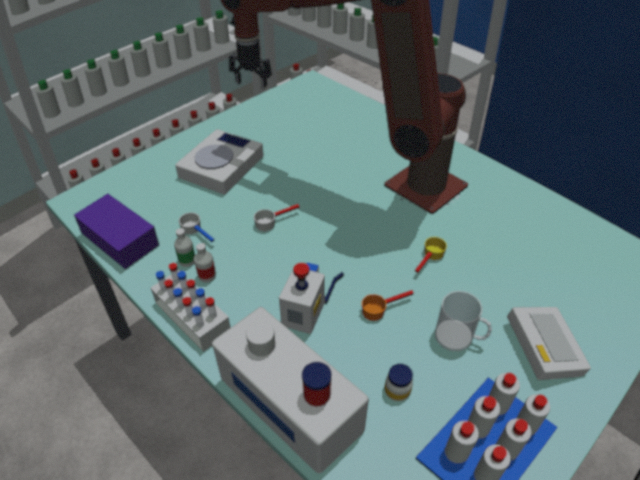

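White pan with red handle: pan (399,238), handle end (393,273). The others are orange (243,233), yellow (249,333) and white with blue handle (447,181), so (399,238) is the one meant. The dispenser is at (285,185) with rails opening toward lower right, flares at (294,245) and (327,228).

```bash
cat > h.py <<'E'
from plant import ctrl,planner,eyes,job_done
import cv2,numpy as np
def cam(n,st=None):
    c=eyes.camera_info(n)
    K=np.array([[c['fx'],0,c['cx']],[0,c['fy'],c['cy']],[0,0,1]])
    if n=='wrist':
        T=np.eye(4);T[:3,:3]=st['ee_rot'];T[:3,3]=st['tcp_pos'];T=T@c['tool_from_camera']
    else:T=c['cam_to_world']
    return K,np.array(c['dist']),T
def ray(uv,z,C):
    K,d,T=C
    p=cv2.undistortPoints(np.array(uv,float).reshape(-1,1,2),K,d).reshape(-1,2)
    r=np.c_[p,np.ones(len(p))]@T[:3,:3].T; o=T[:3,3]
    return o+r*((z-o[2])/r[:,2])[:,None]
def proj(P,C):
    K,d,T=C;M=np.linalg.inv(T)
    return cv2.projectPoints(np.array(P,float).reshape(-1,1,3),cv2.Rodrigues(M[:3,:3])[0],M[:3,3],K,d)[0].reshape(-1,2)
def down(yaw):  # tool z down, tool x at yaw
    c,s=np.cos(yaw),np.sin(yaw)
    return np.array([[c,s,0],[s,-c,0],[0,0,-1.]])
def shot(n,name):
    st=ctrl.get_state();im=eyes.capture(n);cv2.imwrite(f'pics/{name}.png',im[:,:,::-1]);return im,cam(n,st)
def hsv(im):return cv2.cvtColor(im,cv2.COLOR_RGB2HSV)
def red(im,S=130):
    h=hsv(im);return (((h[...,0]<6)|(h[...,0]>172))&(h[...,1]>S)&(h[...,2]>70)).astype(np.uint8)
E
python3 - <<'E'
from h import *
im=cv2.imread('pics/top0.png')[:,:,::-1].copy();C=cam('top')
m=red(im);
n,l,s,c=cv2.connectedComponentsWithStats(m)
for i in range(1,n):
    if s[i,4]>40 and s[i,1]<300 and s[i,0]>180: print('red',s[i],c[i],ray([c[i]],.0265,C)[0])
h=hsv(im);b=((h[...,0]>100)&(h[...,0]<130)&(h[...,1]>90)&(h[...,2]<140)).astype(np.uint8)
n,l,s,c=cv2.connectedComponentsWithStats(b)
for i in range(1,n):
    if s[i,4]>30 and 180<s[i,0]<420 and s[i,1]<300: print('blue',s[i],c[i],ray([c[i]],.014,C)[0])
print(ray([[399,238],[393,273]],.03,C))
print(ray([[281,212],[293,237],[294,245],[308,199],[317,223],[327,228]],.014,C))
cv2.imwrite('pics/crop.png',np.hstack([cv2.resize(im[y:y+100,x:x+100],(400,400),interpolation=2) for x,y in((250,150),(345,190))])[:,:,::-1])
E
```

```text
red [336  96   7   8  47] [338.82978723  99.42553191] [ 0.92974167 -0.0638642   0.0265    ]
red [363  96   8   8  48] [366.75        99.14583333] [ 0.92957911 -0.14884746  0.0265    ]
red [322 109   7   8  47] [324.95744681 112.68085106] [ 0.88758709 -0.0209984   0.0265    ]
red [350 109   7   8  47] [353.         112.29787234] [ 0.88762973 -0.10587872  0.0265    ]
red [378 108   8   9  48] [381.16666667 112.04166667] [ 0.88746571 -0.19126459  0.0265    ]
red [275 166  14  15 160] [281.15    173.23125] [0.69999331 0.11179667 0.0265    ]
red [227 244  14  27 105] [233.19047619 257.37142857] [0.45099433 0.25153943 0.0265    ]
red [389 248  10  29 111] [393.35135135 262.12612613] [ 0.43057743 -0.21125984  0.0265    ]
red [596 288  44  19 122] [618.36885246 297.3852459 ] [ 0.31532942 -0.87365401  0.0265    ]
red [240 294   8  29 105] [243.59047619 307.27619048] [0.30700633 0.22050437 0.0265    ]
red [618 294  22  10  54] [628.96296296 298.85185185] [ 0.31018721 -0.90635557  0.0265    ]
blue [278 178  11   7  31] [283.87096774 181.70967742] [0.67730733 0.10466114 0.014     ]
blue [306 198  23  32 107] [315.85981308 214.51401869] [0.57623842 0.01063742 0.014     ]
blue [280 211  15  36 105] [288.71428571 228.48571429] [0.53563047 0.09087381 0.014     ]
[[ 0.5002377  -0.22960703  0.03      ]
 [ 0.39884329 -0.20871038  0.03      ]]
[[ 0.58534963  0.11341712  0.014     ]
 [ 0.51014045  0.07844422  0.014     ]
 [ 0.48643631  0.07567445  0.014     ]
 [ 0.62341016  0.03330867  0.014     ]
 [ 0.5507705   0.00761369  0.014     ]
 [ 0.53542755 -0.02153371  0.014     ]]
```

View pics/crop.png

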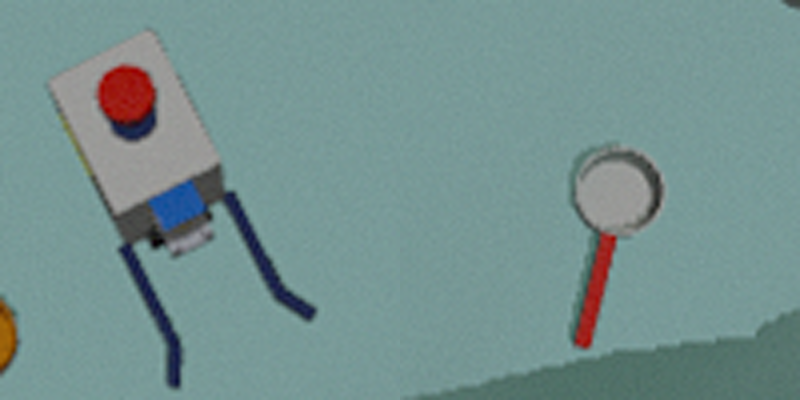

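Crop: left is the dispenser (head at 281,173), right is the white pan with a red handle, confirmed. I'll look at the bay up close, then the pan.

```bash
python3 - <<'E'
from h import *
print(ray([[281.2,173.2]],.18,cam('top')))
y=np.radians(25);d=np.array([np.cos(y),np.sin(y)])
p=np.array([.573,.056])-.03*d
ctrl.movep([*p,.30],down(y+np.pi)); im,C=shot('wrist','w_bay'); np.savez('bayC.npz',K=C[0],d=C[1],T=C[2])
s=ctrl.get_state();print(s['time'],s['tcp_pos'],s['qpos'])
y=np.radians(-11.6)
ctrl.movep([.417,-.2125,.2],down(y+np.pi)); im,C=shot('wrist','w_pan'); np.savez('panC.npz',K=C[0],d=C[1],T=C[2])
s=ctrl.get_state();print(s['time'],s['tcp_pos'],s['qpos'])
a=cv2.imread('pics/w_bay.png');b=cv2.imread('pics/w_pan.png')
n,l,st,c=cv2.connectedComponentsWithStats(red(b[:,:,::-1]))
i=1+np.argmax(st[1:,4]);print('handle',st[i])
q=np.argwhere(l==i)[:,::-1]; w=ray(q,.032,C)[:,:2]
mu=w.mean(0);v=np.linalg.svd(w-mu,full_matrices=0)[2][0];v*=np.sign(v[0]);t=(w-mu)@v
print('yaw',np.degrees(np.arctan2(v[1],v[0])),'ends',mu+v*t.min(),mu+v*t.max(),'len',np.ptp(t),'grip',mu+v*(t.min()+.032),'width',np.ptp((w-mu)@[-v[1],v[0]]))
cv2.imwrite('pics/wp_s.png',cv2.resize(b,(400,300)))
E
```

```text
[[0.65629133 0.10017149 0.18      ]]
2.5917 [0.54588629 0.0426111  0.29986353] [-6.60534292e-02 -2.49334272e-03  1.64026079e+00 -1.51207168e-04
  1.50399290e+00 -2.07172378e+00]
3.8 [ 0.41797628 -0.2121205   0.20071953] [-6.38407389e-01 -1.38570167e-01  1.95523835e+00  4.22534548e-04
  1.32360796e+00 -2.00838029e+00]
handle [ 316  176   22  107 1524]
yaw -15.652656295651548 ends [ 0.3889319  -0.20030269] [ 0.46952664 -0.22288501] len 0.08369870808010635 grip [ 0.41974518 -0.20893644] width 0.010929659823002829
```

View pics/w_bay.png

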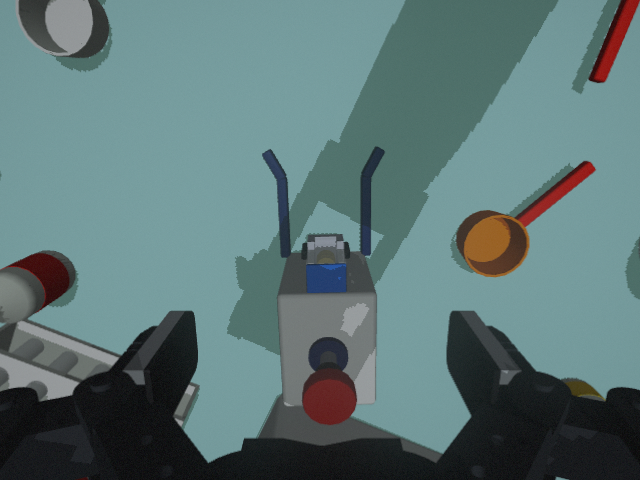

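View pics/wp_s.png

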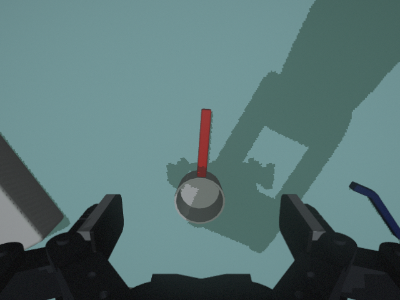

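Wrist view: rails at columns about 280 and 367 (flare tips at 267,152 and 380,150), head at (330,397). Pan view: handle from (412,220) to (404,355) in full-size pixels. I'll fit the rails' outer top edges.

```bash
python3 - <<'E'
from h import *
im=cv2.imread('pics/w_bay.png')[:,:,::-1].copy();f=np.load('bayC.npz');C=(f['K'],f['d'],f['T'])
h=hsv(im);b=((h[...,0]>105)&(h[...,0]<130)&(h[...,1]>90)&(h[...,2]<130)).astype(np.uint8)
n,l,s,c=cv2.connectedComponentsWithStats(b)
R={}
for i in range(1,n):
    if s[i,4]>300 and 240<s[i,0]<400 and s[i,1]<200:
        print(s[i]);side='L' if s[i,0]<320 else 'R'
        e=[]
        for v in range(s[i,1],s[i,1]+s[i,3]):
            us=np.where(l[v]==i)[0]
            e.append([us.min()-.5 if side=='L' else us.max()+.5,v])
        e=np.array(e); R[side]=ray(e,.014,C)[:,:2]; R[side+'v']=e[:,1]
def fit(a):
    m=a.mean(0);v=np.linalg.svd(a-m)[2][0];return m,v*np.sign(v[0])
L,Rr=[R[k][(R[k+'v']>188)&(R[k+'v']<240)] for k in'LR']
(m1,v1),(m2,v2)=fit(L),fit(Rr)
print([np.degrees(np.arctan2(v[1],v[0])) for v in(v1,v2)])
v=v1+v2;v/=np.linalg.norm(v);nn=np.array([-v[1],v[0]])
print('yaw',np.degrees(np.arctan2(v[1],v[0])),'gap',(m1-m2)@nn)
yc=(m1+m2)@nn/2
xs=[(R[k]@v).min() for k in'LR'];print('flare x',xs)
bay=v*(np.mean(xs)+.068)+nn*yc;print('bay',bay)
n,l,s,c=cv2.connectedComponentsWithStats(red(im)); 
for i in range(1,n):
    if s[i,4]>1000: print('red',s[i],c[i])
for z in(.168,.18,.192):
    p=ray([[330,397]],z,C)[0,:2]-bay;pt=ray([[281.2,173.2]],z,cam('top'))[0,:2]-bay;print(z,p@v,p@nn,pt@v,pt@nn)
for x in(100,):
  print('hub proj chk',proj([*(bay+.1*v),.118],C))
P=[[x,y,14] for x,y in((-68,53),(-68,-53),(-39,38),(-39,-38))]
print('proj flare/inner',proj([[*(bay+(x*v+y*nn)/1e3),z/1e3] for x,y,z in P],C),'corner housing',proj([[*(bay+(.044*v+y*nn)),.118] for y in(.042,-.042)],C))
E
```

```text
[362 149  22 107 711]
[263 151  26 106 798]
[np.float64(27.227918979501908), np.float64(27.217331466214574)]
yaw 27.22262522285824 gap -0.09317904981435193
flare x [np.float64(0.4633829917057293), np.float64(0.4660141439385719)]
bay [0.56960107 0.05724987]
red [ 594    0   46   82 1085] [615.72165899  39.58617512]
red [ 518  162   77   65 1011] [556.83283877 193.35113749]
red [ 303  379   53   46 1880] [328.94202128 401.29574468]
0.168 0.10281970541651282 -0.0007788025931734915 0.10017746963935975 -0.002257294457545092
0.18 0.09391604378944586 -0.0006896330867921865 0.09672254008289347 -0.0014889328276039698
0.192 0.0850123821623788 -0.0006004635804108399 0.09326761052642718 -0.0007205711976628684
hub proj chk [[329.70800023 357.35084018]]
proj flare/inner [[375.50272194 147.84862487]
 [268.32787238 152.28388306]
 [360.71764602 177.88397396]
 [285.35862356 180.94070992]] corner housing [[378.13178985 295.73320583]
 [276.65359457 299.51417379]]
```

```bash
python3 - <<'E'
from h import *
F=lambda:ctrl.get_state()['wrist_force']
y=np.radians(-15.65);g=np.array([.4197,-.2089]);Rp=down(y+np.pi)
ctrl.move_gripper(.05)
ctrl.movep([*g,.10],Rp)
ctrl.servo_line([*g,.009],.08)
print('down',F(),ctrl.get_state()['tcp_pos'])
ctrl.move_gripper(0,40); s=ctrl.get_state();print('grip',s['opening'],s['wrist_force'],s['time'])
ctrl.servo_line([*g,.05],.08);print('lift',F(),ctrl.get_state()['opening'])
yb=np.radians(27.22);v=np.array([np.cos(yb),np.sin(yb)]);bay=np.array([.5696,.0572])
e=bay-v*(.085+.120)
ctrl.movep([*e,.05],down(yb+np.pi))
s=ctrl.get_state();print(s['time'],s['tcp_pos'],s['wrist_force'],s['opening'])
im,C=shot('wrist','w_entry')
E
```

```text
down [ 0.51189894  0.76850524 -1.43092476] [ 0.42017264 -0.20922273  0.00954764]
grip 0.011122855698073643 [-0.2352382   0.15146769  1.2605296 ] 6.4333
lift [-0.26990477  0.54819732 -1.19394117] 0.010912205620835268
7.8333 [ 0.3877312  -0.03690334  0.05005331] [ 0.52661491 -1.34512182 -1.18076748] 0.011088075372840862
```

View pics/w_entry.png

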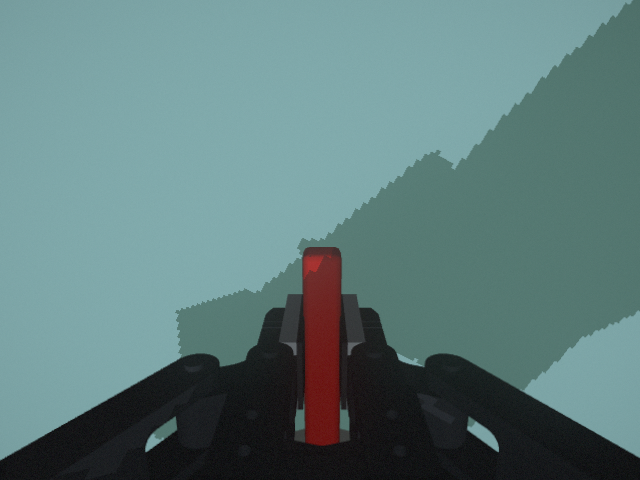

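The handle is held straight between the pads (column ~322). Now I lower it, slide it in and stop on contact.

```bash
python3 - <<'E'
from h import *
yb=np.radians(27.22);v=np.array([np.cos(yb),np.sin(yb)]);n=np.array([-v[1],v[0]]);bay=np.array([.5696,.0572])
F=lambda:ctrl.get_state()['wrist_force']
at=lambda x:bay+v*(x-.085)
def rep(t):
    s=ctrl.get_state();f=s['wrist_force'];d=s['tcp_pos'][:2]-bay
    print(t,'x %.4f y %.4f z %.4f F %.2f %.2f %.2f t %.1f'%(d@v+.085,d@n,s['tcp_pos'][2],f[:2]@v,f[:2]@n,f[2],s['time']));return f[:2]@v
ctrl.servo_line([*at(-.12),.013],.06);rep('low')
z=.0130
while z>.0085:
    z-=.001;ctrl.servo_line([*at(-.12),z],.02);rep('z')
    if F()[2]>0.5:break
z+=.0003;f0=rep('start')
for x in(-.09,-.06,-.045,-.03,-.02,-.012,-.006):
    ctrl.servo_line([*at(x),z],.04);f=rep('s')
    if f<f0-6:break
else:
    while x<.006:
        x+=.001;ctrl.servo_line([*at(x),z],.015);f=rep('p')
        if f<f0-3.5:break
E
```

```text
low x -0.1199 y -0.0000 z 0.0130 F -0.64 0.76 -1.22 t 8.7
z x -0.1198 y -0.0002 z 0.0123 F 1.06 -0.77 -0.32 t 8.9
z x -0.1200 y 0.0000 z 0.0110 F -0.09 -0.80 -0.39 t 9.2
z x -0.1200 y 0.0001 z 0.0099 F 0.20 -0.03 -1.32 t 9.4
z x -0.1199 y -0.0001 z 0.0092 F -1.26 -0.69 2.04 t 9.7
start x -0.1199 y -0.0001 z 0.0092 F -1.26 -0.69 2.04 t 9.7
s x -0.0897 y -0.0000 z 0.0093 F 1.00 -0.24 0.51 t 10.6
s x -0.0597 y -0.0000 z 0.0093 F 0.99 0.52 1.18 t 11.4
s x -0.0445 y -0.0001 z 0.0093 F 0.70 -0.25 0.39 t 12.0
s x -0.0295 y -0.0000 z 0.0093 F 1.68 0.60 0.58 t 12.5
s x -0.0194 y -0.0001 z 0.0093 F 1.12 -0.24 0.68 t 12.9
s x -0.0114 y -0.0001 z 0.0093 F 0.75 0.54 0.65 t 13.2
s x -0.0055 y -0.0001 z 0.0094 F 0.34 -0.18 0.59 t 13.6
p x -0.0050 y 0.0000 z 0.0093 F -0.42 -0.79 1.89 t 13.8
p x -0.0041 y 0.0001 z 0.0093 F -2.07 0.24 2.44 t 14.1
p x -0.0030 y 0.0000 z 0.0093 F -1.00 -0.10 2.57 t 14.3
p x -0.0019 y -0.0000 z 0.0093 F -0.30 0.13 1.49 t 14.6
p x -0.0009 y 0.0000 z 0.0093 F -1.19 -0.29 0.94 t 14.8
p x -0.0008 y 0.0001 z 0.0091 F -5.39 -0.11 5.39 t 15.1
```

Seated against the stop (5 N contact at x ≈ -1 mm). Release, back off upward and look.

```bash
python3 - <<'E'
from h import *
yb=np.radians(27.22);v=np.array([np.cos(yb),np.sin(yb)]);bay=np.array([.5696,.0572])
ctrl.move_gripper(.04);s=ctrl.get_state();print(s['opening'],s['wrist_force'],s['time'])
p=s['tcp_pos'];ctrl.servo_line([p[0],p[1],.12],.08)
q=bay-.05*v;ctrl.servo_line([*q,.27],.15)
im,C=shot('wrist','w_home');np.savez('homeC.npz',K=C[0],d=C[1],T=C[2])
n,l,st,c=cv2.connectedComponentsWithStats(red(im))
for i in range(1,n):
    if st[i,4]>800:
        w=ray(np.argwhere(l==i)[:,::-1],.032,C)[:,:2]-bay
        print(st[i],'bay x',(w@v).min(),(w@v).max(),'y',(w@[-v[1],v[0]]).mean())
print(ctrl.get_state()['time'])
E
```

```text
0.040080037316501546 [ 0.20975476  0.89884488 -0.39574143] 15.4417
[ 315  123   13   96 1112] bay x -0.11780145503615592 -0.03405791132144518 y 0.0005774072666324688
[ 523  202   84   65 1151] bay x -0.048623477277556185 0.01262047015426652 y 0.22650564822005909
18.2
```

View pics/w_home.png

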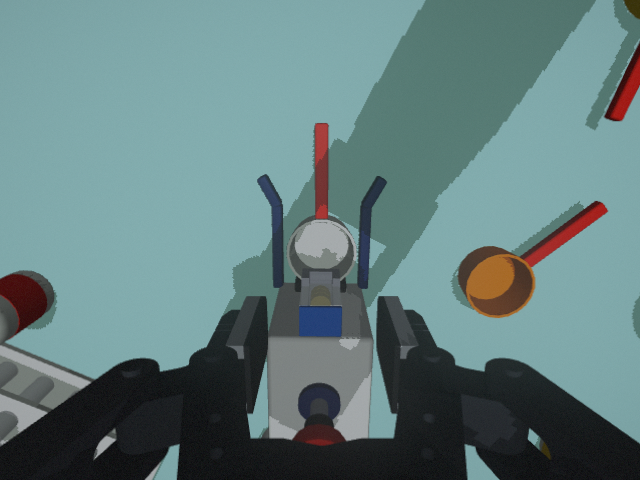

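The pan is home (handle end at bay x = -117.8 mm, so the middle is about -1 mm, y = +0.6 mm). Now the plunger.

```bash
cat > press.py <<'E'
from h import *
yb=np.radians(27.22);v=np.array([np.cos(yb),np.sin(yb)]);bay=np.array([.5696,.0572]);p=bay+.1*v
def fz(k=4):
    a=[]
    for _ in range(k):ctrl.sleep(.02);a.append(ctrl.get_state()['wrist_force'][2])
    return np.mean(a)
st=lambda:ctrl.get_state()
ctrl.move_gripper(0,40)
ctrl.servo_line([*p,.27],.15);ctrl.servo_line([*p,.200],.1)
ctrl.sleep(.1);b=fz(10);print('base',b,st()['time'])
z=.200;z0=None
while z>.155:
    z-=.0015;ctrl.servo_line([*p,z],.03);f=fz(2)-b
    if f>2.5:
        f=fz(6)-b
        if f>2.5: z0=st()['tcp_pos'][2];break
print('touch',z0,'cmd',z,f,st()['time'])
if z0:
    z=z0-.017;ctrl.servo_line([*p,z],.03);print('mid',st()['tcp_pos'][2],fz()-b)
    z=z0-.022;ctrl.servo_line([*p,z],.02);f=fz()-b;print('22mm',st()['tcp_pos'][2],f)
    while f<16 and z>z0-.034:
        z-=.0004;ctrl.servo_line([*p,z],.02);f=fz(3)-b;print('%.4f %.4f %.1f'%(z,st()['tcp_pos'][2],f))
    t=st()['time'];m=[]
    while st()['time']<t+.6: m.append(fz(2)-b)
    print('hold',min(m),max(m),st()['tcp_pos'][2]-z0)
    ctrl.servo_line([*p,z0+.003],.03);ctrl.sleep(.3);print('up',fz()-b)
    ctrl.servo_line([*p,.25],.12)
print(st()['time'])
E
python3 press.py
```

```text
base -0.3159011382730412 20.9333
touch 0.1825165797991059 cmd 0.182 3.5449276215912087 24.4333
mid 0.16600137356817915 6.7212354028967365
22mm 0.16126393385459506 7.7973825649287525
0.1601 0.1609 8.5
0.1597 0.1605 7.8
0.1593 0.1602 7.8
0.1589 0.1598 8.2
0.1585 0.1594 8.1
0.1581 0.1590 7.5
0.1577 0.1586 8.2
0.1573 0.1582 8.8
0.1569 0.1579 8.4
0.1565 0.1575 8.3
0.1561 0.1571 8.7
0.1557 0.1571 10.4
0.1553 0.1571 11.6
0.1549 0.1571 13.4
0.1545 0.1571 15.1
0.1541 0.1571 16.5
hold 15.833773445689161 17.10485371462498 -0.025449262413878515
up 0.033814761630412804
33.3167
```

Firm stop, held 16–17 N for 0.6 s, spring fully back. Check the pan.

```bash
python3 - <<'E'
from h import *
yb=np.radians(27.22);v=np.array([np.cos(yb),np.sin(yb)]);bay=np.array([.5696,.0572])
ctrl.movep([*(bay-.07*v),.25],down(yb+np.pi))
im,C=shot('wrist','w_end')
n,l,st,c=cv2.connectedComponentsWithStats(red(im))
for i in range(1,n):
    if st[i,4]>800:
        w=ray(np.argwhere(l==i)[:,::-1],.032,C)[:,:2]-bay
        print(st[i],'bay x',(w@v).min(),'y',(w@[-v[1],v[0]]).mean())
cv2.imwrite('pics/end.png',cv2.resize(im[80:320,200:440],(600,600),interpolation=2)[:,:,::-1])
t,_=shot('top','top_end')
d=cv2.absdiff(cv2.imread('pics/top0.png'),cv2.imread('pics/top_end.png')).max(2)
print({k:int((d[y-22:y+22,x-25:x+25]>50).sum()) for k,(x,y) in dict(spare=(440,181),bottles=(397,152),jar=(177,189),jug=(170,263)).items()})
print(ctrl.get_state()['time'])
E
```

```text
[ 316  146   13   97 1182] bay x -0.11790486987789307 y 0.0006299764213757127
[ 531  227   87   66 1196] bay x -0.04831238589218223 y 0.22623742269459426
{'spare': 0, 'bottles': 0, 'jar': 0, 'jug': 0}
34.1333
```

View pics/end.png

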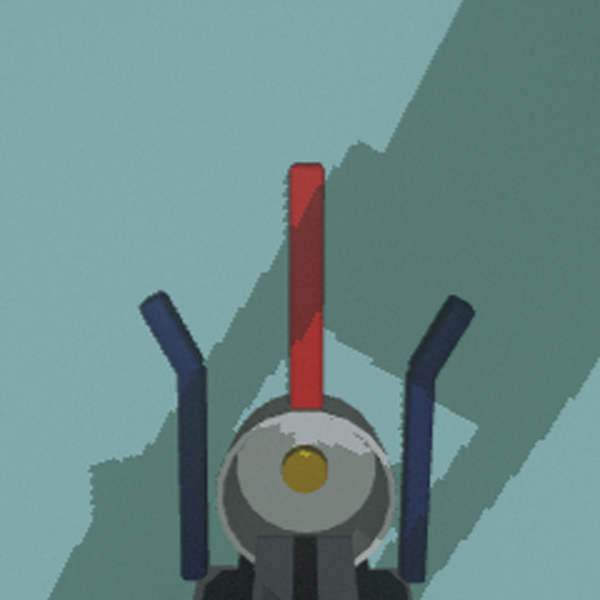

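One yellow tablet lies in the middle of the pan (crop 305,468), the pan is still home, and the bystanders are unchanged.

```bash
python3 -c "
from plant import job_done;print(job_done())"
```

```text
the job is handed in; nothing more can be done
None
```

The job is done and handed in: the pan is home under the dispenser with exactly one tablet in it. The last clock reading before hand-in was 34.1 s.

- **Pan:** I gripped the red handle, lowered the pan in front of the rails and slid it in until it met the back stop at about 5 N, then let go. The last wrist picture puts its middle about 1 mm short of the bay point along x and 0.6 mm off along y.
- **Plunger:** One stroke of about 26 mm to the hard stop, held for 0.6 s at 16–17 N. The head came up with the tool, and the force was back to zero 3 mm above where I first touched it. I did not check the head's height again by camera.
- **Other things:** In the top view the bottles, jar, jug and spare pan show no change from the start.

No checks failed. One small disagreement was the bay's direction: the first estimate from the top camera was about 25°, and the close look gave 27.2°, which I used.

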